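Load the helmet-plate engraver and start it

ROBOT

A 6-joint arm with a two-finger parallel gripper is mounted at the origin on the work surface. World frame = base frame: x ahead of the robot, y to its left, z up, the work surface at z = 0. Lengths are in m, angles in rad, forces in N, time in s.
With the tool pointing down it reaches from about 0.35 to 0.85 m from the base axis. Payload 8.1 kg.
Tool frame: the origin (TCP) lies between the finger pads; the fingertips stand 25 mm ahead of it and the grasp point (between the pads) lies 6 mm ahead of it; z points along the fingers, y is the line along which they close (so a half turn about z gives the same grasp; the last joint's range is limited). The gripper opens to 93 mm and grips with 3 to 60 N. Pads are 15 mm wide; open, the fingers measure 128 mm over their backs; the gripper's body (75 mm by 188 mm) begins 65 mm behind the grasp point.
Start: joints at [-1.375, 0.13, 1.488, -0, 1.523, -0.085], TCP at [0.166, -0.576, 0.244] pointing down, gripper open.
Joint ranges: [-2.96, 2.96], [-0.89, 2.26], [0.02, 2.5], [-1.34, 4.48], [0, 2.73], [-2.66, 2.66]. Speed limits (rad/s): [2.39, 2.39, 2.79, 3.14, 3.14, 3.14].

INTERFACE

Orientations are given as a rotation vector (axis times angle).
In Python, from plant import robot gives the robot as it stands.
- The arm moves only by the tool arm_command, never from a script. Its argument "increments" is text: rows parted by semicolons, each of 5 numbers parted by spaces: the closure, from 0 (fully open) to 1 (shut), then the shift along the tool's x, y, z in mm, then the turn about the tool's z in rad. A call has 1 to 5 rows; each row is the pose to reach, as a shift and turn from the pose commanded when the call began, along the tool's axes at that moment; what a row does not reach only later rows make up. A row lasts 1/10 s, in which the tool goes at most 50 mm and 8.59 degrees, less where a joint would pass 70% of its speed; a pose out of reach is approached as far as the arm can. A call with a gripper value outside its range is refused whole. The fingers move at their own pace and stop on an object; "grip_force" is the grip in N (left out, the last holds). Time passes only in rows, so rows that repeat a pose let the fingers close. It gives the time, the measured TCP pose, the force, the opening and the grip force at its end, in the units of the state.
- robot.read_state(): the state, without advancing time (a new reading comes with each control period).
- robot.read_camera(name): name is "scene" or "top"; returns the picture (420x560x3 uint8, blue, green, red); there is no depth.
- robot.camera_model(name): a dict with "fx", "fy", "cx", "cy" (pixels), "eye" and "rotation" of the camera in the world. Camera axes: x right, y down, z forward; pixel columns grow to the right and rows downward; lengths in m; the calibration is good to about 2 mm. A picture is of the moment at which its call begins. camera_model takes no time and is no camera call.
- robot.close_job(): hands the job in; it is judged then, once.
The state is a dict: "t": time; "q": joint angles; "dq": joint speeds; "joint_torque": joint torques, N m; "tool_pos": TCP position; "orientation": TCP orientation; "force": force on the tool from outside, world axes, zero at the start; "wrist_torque": the same for the moment, N m; "opening": finger opening in m; "gripper_force": force on a finger pad.
Only numpy, scipy, OpenCV 4.12 (cv2) and the standard library are available. Lean on these libraries where they do the work, as an engineer would, in place of code of your own. Each camera call takes 0.05 s, during which the arm holds its last target. There are 200 camera calls.

TASK

Put the scratch brush that was left in the dark carrier tray away into the blue tool tray, stand all the arched helmet plates that are on the bench side by side in the carrier tray (each on its two feet, none stacked), and have the tray slid squarely into the engraver's guard pen, fully home against the back wall. Then push the guard door shut until its catch snaps, and only after that pull the red start knob up to its stop, hold it there for half a second and let it spring back. Leave the other things on the bench where they are.

Things in the scene. Friction and masses are not known exactly. Their poses are not given: they have to be found in the camera images.
- guard: engraving station fixed to the bench: open-topped pen, no floor; clear side walls and grey back wall, 120 high, 10 thick; green column 250 high behind. Origin: middle of the doorway, on the bench; local +x points into the pen (roughly world +y). Inside 226 wide (y -113 to 113), 200 deep (x 0 to 200). A parked spindle, 36 across, stands close behind the back wall
- tray_home (a point): point on the bench in the pen where the tray's origin is when the tray is fully home against the back wall: 112 mm in from the doorway, midway between the side walls
- guard_door (a joint): clear door, orange frame, 222 wide, 120 high, 12 thick, hinged upright at the doorway's local +y end (nearer the robot). Radians: 0 = shut and seated, grows as it opens outwards; starts 1.57 to 1.73, stop at 1.8, stays where left. From 0.08 to 0.03 rad a sprung roller catch resists with 3 to 6 N at the free edge, then snaps it to 0 and holds. Push on its outer face
- door_hinge (a point): point on the vertical hinge axis of the guard door, 61 mm above the bench; door thickness is centred on this axis
- door_edge (a point): point at the door's free edge, in the middle of its thickness, 61 mm above the bench, 224 mm from the hinge axis
- start_knob (a joint): red pull knob on top of the start box, metres: 0 = down (rest), 0.030 = pulled up to its stop. Sprung: 3 N at rest to 7 N at the stop; it returns by itself when let go
- knob_grip (a point): middle of the red knob's head, a cylinder 34 across and 28 high on a vertical axis, which is 102 mm above the bench at rest; the box top is 37 mm below it, with a yellow collar 44 across and 5 high on it; the knob is pulled straight up
- start_box: grey start box fixed to the bench, 80 x 80, 65 high. Origin: middle of its underside
- tray: loose dark steel carrier tray, outside 176 (local x) x 212 (local y) x 25 high, walls and floor 8 thick, inside 160 x 196, about 550 g. Origin: middle of its underside; local x is the way it goes into the pen. Starts on the bench outside the doorway, up to 50 mm off to one side and turned up to 0.1 rad, and slides on the bench
- plate1: steel helmet plate: an arch of 5 mm sheet, 84 long (local x), 44 wide (local y), 34 high, hollow beneath, about 150 g. Origin: middle of its underside, z up when it stands on its two feet. The crown (top, 32 mm over the origin, roughly flat over 20 mm of length) can be gripped across the 44 mm width. It stands loose on the bench to the robot's right; may be absent
- plate2: steel helmet plate: an arch of 5 mm sheet, 84 long (local x), 44 wide (local y), 34 high, hollow beneath, about 150 g. Origin: middle of its underside, z up when it stands on its two feet. The crown (top, 32 mm over the origin, roughly flat over 20 mm of length) can be gripped across the 44 mm width. It stands loose on the bench to the robot's right; may be absent
- plate3: steel helmet plate: an arch of 5 mm sheet, 84 long (local x), 44 wide (local y), 34 high, hollow beneath, about 150 g. Origin: middle of its underside, z up when it stands on its two feet. The crown (top, 32 mm over the origin, roughly flat over 20 mm of length) can be gripped across the 44 mm width. It stands loose on the bench to the robot's right; may be absent
- plate4: steel helmet plate: an arch of 5 mm sheet, 84 long (local x), 44 wide (local y), 34 high, hollow beneath, about 150 g. Origin: middle of its underside, z up when it stands on its two feet. The crown (top, 32 mm over the origin, roughly flat over 20 mm of length) can be gripped across the 44 mm width. It stands loose on the bench to the robot's right; may be absent
- brush: brass scratch brush, a block 140 long (local x), 34 wide (local y), 32 high: brass bristles below, wooden back above (16 each, rigid), 140 g. Origin: middle of its underside. Starts lying in the carrier tray, across the places of the plates
- tool_tray: shallow blue tool tray fixed to the bench on the robot's right, 190 (local x) x 90 (local y), rim 10 high, walls 4 thick, floor 4 thick. Origin: middle of its underside
- tin: red-banded tin, 54 across, 50 high, 500 g, among the plates; not part of the job. Origin: middle of its underside
- tape: yellow tape measure, 65 x 35 x 60 high, just beyond the plates; not part of the job. Origin: underside centre
- oil: amber oil bottle, 60 across, 160 high; not part of the job. Origin: underside centre
Not all that is in view belongs to the job. Several things look just like the start_box: the one meant starts farthest from the robot's base.

How it is judged:
On the way, in this order (a step that is already met when the one before it is completed fails the run):
1. every plate stands in the carrier tray, the tray is home in the pen and the brush lies in the blue tool tray, the door still open (x of plate1 in the frame of tray between -0.075 and 0.075 m and y of plate1 in the frame of tray between -0.08 and 0.08 m and z of plate1 in the frame of tray between -0.004 and 0.016 m and angle between each of plate1, plate2, plate3, plate4, brush's own z axis and vertical below 0.2 rad and x of plate2 in the frame of tray between -0.075 and 0.075 m and y of plate2 in the frame of tray between -0.08 and 0.08 m and z of plate2 in the frame of tray between -0.004 and 0.016 m and x of plate3 in the frame of tray between -0.075 and 0.075 m and y of plate3 in the frame of tray between -0.08 and 0.08 m and z of plate3 in the frame of tray between -0.004 and 0.016 m and x of plate4 in the frame of tray between -0.075 and 0.075 m and y of plate4 in the frame of tray between -0.08 and 0.08 m and z of plate4 in the frame of tray between -0.004 and 0.016 m and horizontal distance between tray and tray_home below 0.015 m and angle between the x axis of tray and the x axis of guard, either way round below 0.08 rad and height (world z) of tray below 0.006 m and x of brush in the frame of tool_tray between -0.055 and 0.055 m and y of brush in the frame of tool_tray between -0.045 and 0.045 m and z of brush in the frame of tool_tray between -0.004 and 0.018 m and value of joint guard_door above 0.1 rad), for 0.2 s.
2. the guard door is seated on its catch (value of joint guard_door below 0.02 rad), for 0.2 s.
3. the start knob is held up at its stop with the door shut (value of joint start_knob above 0.027 m and value of joint guard_door below 0.02 rad), for 0.3 s.
At the end, for the whole second after the job is handed in: plates stand in the tray (feet within 8 mm of its floor, tilt under 0.2 rad); tray within 15 mm and 0.08 rad of home; brush flat in the blue tray (middle within 55 mm along, 45 mm across); door under 0.02 rad; knob under 3 mm; all at rest (x of plate1 in the frame of tray between -0.075 and 0.075 m and y of plate1 in the frame of tray between -0.08 and 0.08 m and z of plate1 in the frame of tray between -0.004 and 0.016 m and angle between each of plate1, plate2, plate3, plate4, brush's own z axis and vertical below 0.2 rad and x of plate2 in the frame of tray between -0.075 and 0.075 m and y of plate2 in the frame of tray between -0.08 and 0.08 m and z of plate2 in the frame of tray between -0.004 and 0.016 m and x of plate3 in the frame of tray between -0.075 and 0.075 m and y of plate3 in the frame of tray between -0.08 and 0.08 m and z of plate3 in the frame of tray between -0.004 and 0.016 m and x of plate4 in the frame of tray between -0.075 and 0.075 m and y of plate4 in the frame of tray between -0.08 and 0.08 m and z of plate4 in the frame of tray between -0.004 and 0.016 m and horizontal distance between tray and tray_home below 0.015 m and angle between the x axis of tray and the x axis of guard, either way round below 0.08 rad and height (world z) of tray below 0.006 m and x of brush in the frame of tool_tray between -0.055 and 0.055 m and y of brush in the frame of tool_tray between -0.045 and 0.045 m and z of brush in the frame of tool_tray between -0.004 and 0.018 m and value of joint guard_door below 0.02 rad and value of joint start_knob below 0.003 m and linear speed of each of plate1, plate2, plate3, plate4, tray, brush below 0.02 m/s); the robot touches nothing.
It fails at once if the start knob is pulled more than 15 mm while the guard door is not shut (value of joint start_knob above 0.015 m and value of joint guard_door above 0.05 rad).
It fails at once if the tin is moved more than 60 mm (distance of tin from where it was at the start of the episode above 0.06 m).
It fails at once if the tape measure or the oil bottle is moved more than 30 mm (distance of any of tape, oil from where it was at the start of the episode above 0.03 m).
Of plate1, plate2, plate3, plate4 only 2 to 4 are there at a start; the rules pass over those that are not, and their reading is None.
At some moment in a run one of plate1, plate2, plate3, plate4, brush may be knocked a few centimetres aside while the robot is not near it.
Once in a run the grip may slacken for a moment while it holds something.
It also fails if it takes over 200 s, if anything falls off the work surface, if the arm or the gripper's body presses on something with over 40 N, if the wrist force passes 120 N, or if a joint passes its speed limit or range.

## Working session

There is one attempt and no reset: what is moved stays moved. The work goes in short steps, Python scripts to look and compute and a tool call to move; the robot and the scene stay as the last step left them, time stands still between calls to the robot, and variables do not carry over. Pictures are saved under pics/ and viewed, at most 14 in all, crops included, and the job is handed in when it is done.

Besides the shell and the picture viewer there is one more tool, called as name(argument=value, ...) on one line, values as JSON. arm_command: Moves the arm, as the interface text tells. Its arguments: {"type":"object","properties":{"increments":{"type":"string"},"grip_force":{"type":"number"}},"required":["increments"]}

```bash
ls; mkdir -p pics; cat > h.py <<'E'
import numpy as np, cv2
from plant import robot
from scipy.spatial.transform import Rotation as R
def snap(n,f):
    im=robot.read_camera(n); cv2.imwrite(f'pics/{f}.png',im); return im
def ray(n,u,v,z):
    m=robot.camera_model(n); d=np.array(m['rotation'])@np.array([(u-m['cx'])/m['fx'],(v-m['cy'])/m['fy'],1.])
    e=np.array(m['eye']); return e+d*(z-e[2])/d[2]
def proj(n,p):
    m=robot.camera_model(n); c=np.array(m['rotation']).T@(np.array(p)-np.array(m['eye']))
    return np.array([m['cx']+m['fx']*c[0]/c[2],m['cy']+m['fy']*c[1]/c[2]])
def st():
    s=robot.read_state(); r=R.from_rotvec(s['orientation']).as_matrix()
    return s,np.array(s['tool_pos']),r
def go(p,yaw=None):
    """shift in tool axes (mm) and z turn for TCP to p; yaw = world angle of tool y line"""
    s,t,r=st(); d=r.T@(np.array(p)-t)*1000
    a=0
    if yaw is not None:
        y=r.T@np.array([np.cos(yaw),np.sin(yaw),0]); a=np.arctan2(-y[0],y[1]); a=(a+np.pi/2)%np.pi-np.pi/2
    print('shift',d.round(1),'turn',round(a,3),'q6',round(s['q'][5],2)); return d,a
E
python3 - <<'E'
from h import *
for n in('scene','top'):
    snap(n,n+'0'); m=robot.camera_model(n); print({k:np.round(v,3).tolist() for k,v in m.items()})
s,t,r=st(); print(s['t'],t,r.round(3),s['opening'])
E
```

```text
pics
{'fx': 435.76, 'fy': 435.76, 'cx': 285.101, 'cy': 212.173, 'eye': [1.091, 0.078, 0.967], 'rotation': [-1.699, -2.09, 0.624]}
{'fx': 504.394, 'fy': 504.394, 'cx': 274.433, 'cy': 206.094, 'eye': [0.422, -0.019, 1.335], 'rotation': [-2.187, 2.172, -0.085]}
0.1 [ 0.16618073 -0.5760423   0.24269242] [[ 0.961  0.277 -0.   ]
 [ 0.277 -0.961  0.002]
 [ 0.    -0.002 -1.   ]] 0.0928889563032042
```

```bash
ls pics
```

```text
scene0.png
top0.png
```

View pics/scene0.png

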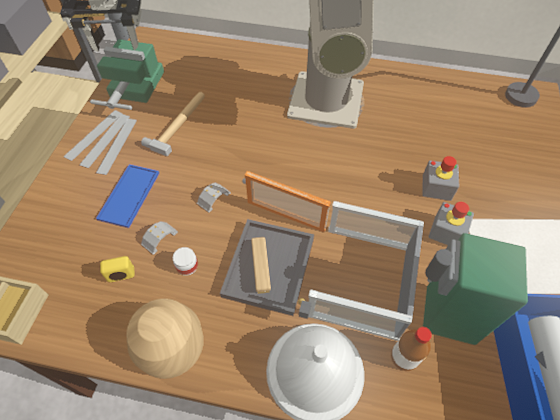

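View pics/top0.png

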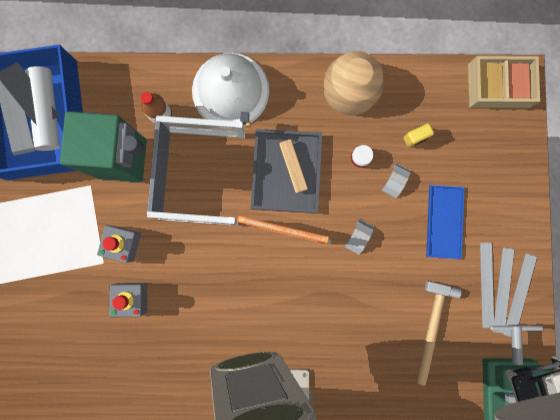

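The scene shows two plates: scene (212,196) and (158,236), top (360,237) and (397,181). The brush is in the tray at top (293,166), the door is open along top (240,220) to (328,240), and the pen is at top (150–245, 118–222).

There are two start-box candidates: top (117,243) with scene (455,220), and top (125,300) with scene (441,178). The one at top (117,243) looks farther from the base, which is at the bottom of the top view. I'll check that by distance and in a crop.

```bash
python3 - <<'E'
s=open('h.py').read()
s=s.replace("np.array(m['rotation'])@","R.from_rotvec(m['rotation']).as_matrix()@").replace("np.array(m['rotation']).T@","R.from_rotvec(m['rotation']).as_matrix().T@")
open('h.py','w').write(s)
E
python3 - <<'E'
from h import *
import cv2
t=cv2.imread('pics/top0.png'); s=cv2.imread('pics/scene0.png')
cv2.imwrite('pics/topz.png',cv2.resize(t[105:320,90:470],None,fx=2,fy=2,interpolation=cv2.INTER_CUBIC))
cv2.imwrite('pics/scenez.png',cv2.resize(s[140:320,180:480],None,fx=2.6,fy=2.6,interpolation=cv2.INTER_CUBIC))
for n,im in(('top',t),('scene',s)):
    h=cv2.cvtColor(im,cv2.COLOR_BGR2HSV)
    M={'red':(cv2.inRange(h,(0,190,130),(5,255,255))|cv2.inRange(h,(174,190,130),(179,255,255)),0.11),'blue':(cv2.inRange(h,(108,160,60),(125,255,255)),0.01),'orange':(cv2.inRange(h,(7,150,120),(14,255,255)),0.12)}
    for k,(m,z) in M.items():
        m=cv2.morphologyEx(m,cv2.MORPH_CLOSE,np.ones((3,3)))
        for c in cv2.findContours(m,0,2)[0]:
            if cv2.contourArea(c)>40:
                b=cv2.minAreaRect(c); print(n,k,cv2.contourArea(c),np.round(b[0]),[np.round(ray(n,*p,z)[:2],3).tolist() for p in [b[0],*cv2.boxPoints(b)]])
for p in[(117,243),(125,300)]: x=ray('top',*p,.1);print(x,np.hypot(*x[:2]))
for p in[(0,0,0),(.166,-.576,0)]: print(proj('top',p),proj('scene',p))
E
```

```text
top red 70.5 [146.  97.] [[0.789, 0.304], [0.792, 0.321], [0.806, 0.303], [0.785, 0.287], [0.771, 0.305]]
top blue 2352.5 [445. 222.] [[0.49, -0.464], [0.398, -0.413], [0.585, -0.424], [0.582, -0.515], [0.395, -0.504]]
top blue 4016.0 [ 40. 112.] [[0.777, 0.612], [0.961, 0.73], [0.962, 0.511], [0.597, 0.497], [0.595, 0.712]]
top orange 578.5 [282. 230.] [[0.463, -0.035], [0.478, 0.076], [0.497, 0.071], [0.448, -0.146], [0.428, -0.141]]
top orange 73.0 [146. 109.] [[0.757, 0.302], [0.765, 0.322], [0.778, 0.31], [0.749, 0.281], [0.737, 0.293]]
scene blue 1022.0 [522. 380.] [[0.775, 0.536], [0.702, 0.479], [0.663, 0.562], [0.842, 0.588], [0.875, 0.514]]
scene orange 71.5 [426. 348.] [[0.789, 0.304], [0.774, 0.297], [0.771, 0.31], [0.803, 0.311], [0.806, 0.298]]
scene orange 2371.0 [285. 201.] [[0.503, -0.032], [0.521, -0.15], [0.431, -0.147], [0.485, 0.085], [0.569, 0.072]]
[0.42794634 0.36818303 0.1       ] 0.5645323837293146
[0.29042855 0.34443462 0.1       ] 0.4505374056477573
[266.95857281 411.0819947 ] [325.95633919  99.46610283]
[489.40453138 346.92188507] [137.61888653 108.06356238]
```

View pics/topz.png

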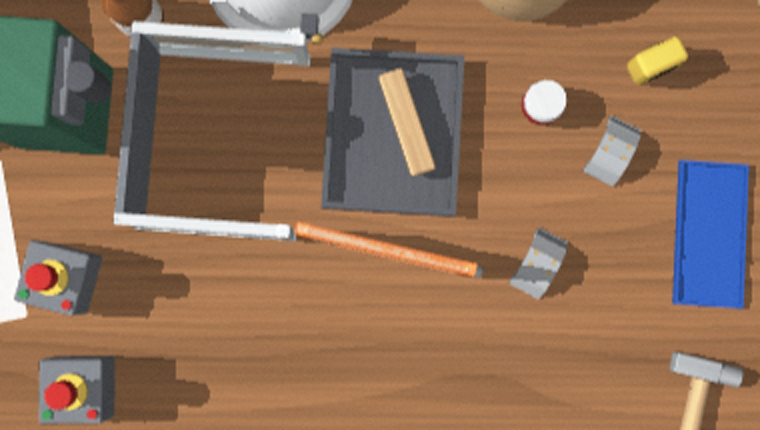

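View pics/scenez.png

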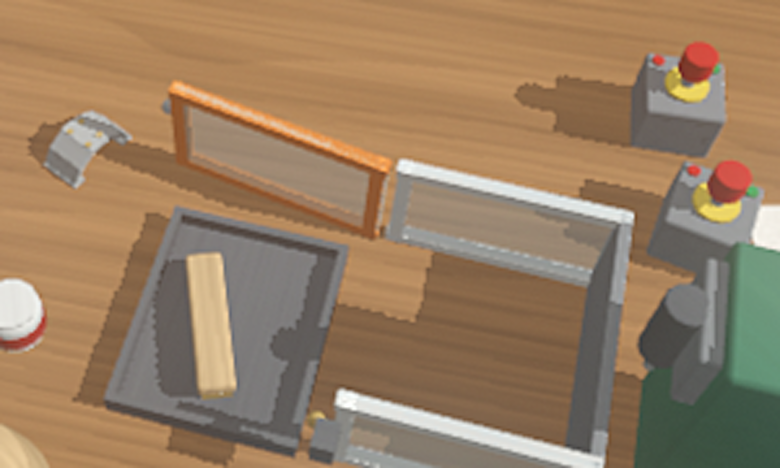

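The guard, door, tray and brush are all clear here. Two plates and no more are in view: crowns at topz (540,263) and (613,150). The start box at topz (60,275), top (117,243), is 0.56 m from the base against 0.45 m for the other, so it is the one meant. Next I'll measure the corners.

```bash
python3 - <<'E'
from h import *
t=cv2.imread('pics/top0.png'); s=cv2.imread('pics/scene0.png')
def crop(im,u,v): return cv2.resize(im[v-22:v+22,u-25:u+25],None,fx=6,fy=6,interpolation=cv2.INTER_CUBIC)
cv2.imwrite('pics/plates.png',np.vstack([np.hstack([crop(t,360,237),crop(t,397,181)]),np.hstack([crop(s,212,196),crop(s,158,236)])]))
def q(name,pts,z):
    P=np.array([ray('top',90+x/2-.25,105+y/2-.25,z)[:2] for x,y in pts]); L=np.linalg.norm(np.roll(P,-1,0)-P,axis=1)
    print(name,'c',P.mean(0).round(4),P.round(3).tolist(),'L',L.round(3),'ang',[round(float(np.arctan2(*(b-a)[::-1])),3) for a,b in zip(P,np.roll(P,-1,0))]); return P
q('tray',[(331,48),(464,55),(457,216),(322,207)],.025)
q('brush',[(379,74),(400,68),(435,169),(412,176)],.040)
q('tool',[(679,160),(750,164),(744,308),(673,303)],.010)
q('guard top: back-far out, mouth-far in?, mouth-near, back-near out',[(134,22),(306,30),(294,226),(115,213)],.120)
q('door hinge-edge top',[(297,230),(478,270)],.120)
q('knob',[(40,277)],.116); q('farknob',[(60,393)],.116)
q('box',[(30,240),(101,257),(88,315),(16,298)],.065)
for nm,p in(('knob',(732,180)),('door hinge',(387,165)),('door free',(176,88))):
    print(nm,'scene',ray('scene',180+p[0]/2.6,140+p[1]/2.6,.116 if nm=='knob' else .12).round(3))
for nm,pts,z in(('tray',[(179,208),(348,245),(296,454),(107,402)],.025),('brush',[(187,255),(220,252),(236,388),(203,397)],.04)):
    P=np.array([ray('scene',180+x/2.6,140+y/2.6,z)[:2] for x,y in pts]); print(nm,'scene',P.mean(0).round(4),P.round(3).tolist())
print('tin',ray('top',90+545/2,105+101/2,.05),'tape',ray('top',90+658/2,105+60/2,.06))
E
```

```text
tray c [ 0.6214 -0.0467] [[0.731, 0.036], [0.723, -0.139], [0.51, -0.13], [0.521, 0.046]] L [0.176 0.213 0.176 0.211] ang [-1.618, 3.098, 1.511, -0.046]
brush c [ 0.6316 -0.0631] [[0.694, -0.027], [0.702, -0.054], [0.57, -0.1], [0.561, -0.071]] L [0.028 0.14  0.031 0.14 ] ang [-1.283, -2.808, 1.874, 0.315]
tool c [ 0.4907 -0.4654] [[0.587, -0.424], [0.583, -0.518], [0.393, -0.506], [0.399, -0.413]] L [0.094 0.19  0.093 0.188] ang [-1.621, 3.077, 1.507, -0.059]
guard top: back-far out, mouth-far in?, mouth-near, back-near out c [0.6166 0.1758] [[0.74, 0.274], [0.731, 0.063], [0.491, 0.075], [0.505, 0.291]] L [0.211 0.241 0.217 0.236] ang [-1.612, 3.093, 1.505, -0.072]
door hinge-edge top c [ 0.4624 -0.038 ] [[0.486, 0.071], [0.439, -0.147]] L [0.223 0.223] ang [-1.782, 1.36]
knob c [0.4271 0.3806] [[0.427, 0.381]] L [0.] ang [0.0]
farknob c [0.2891 0.3522] [[0.289, 0.352]] L [0.] ang [0.0]
box c [0.427  0.3738] [[0.474, 0.411], [0.453, 0.321], [0.38, 0.336], [0.401, 0.427]] L [0.092 0.074 0.093 0.074] ang [-1.798, 2.948, 1.348, -0.205]
knob scene [0.437 0.381 0.116]
door hinge scene [0.489 0.07  0.12 ]
door free scene [ 0.442 -0.14   0.12 ]
tray scene [ 0.6263 -0.0442] [[0.516, -0.124], [0.523, 0.046], [0.74, 0.037], [0.727, -0.136]]
brush scene [ 0.6367 -0.0621] [[0.574, -0.1], [0.565, -0.071], [0.697, -0.026], [0.711, -0.052]]
tin [ 0.65718269 -0.24174376  0.05      ] tape [ 0.70942897 -0.38518535  0.06      ]
```

View pics/plates.png

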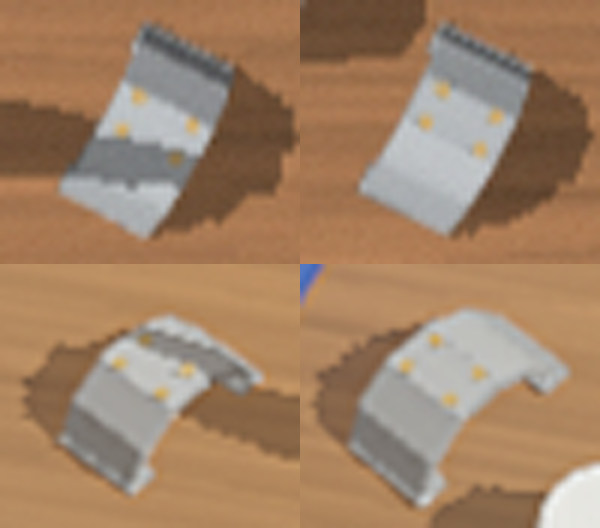

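Plate crown dots, as crop pixels: plate at (360,237) has its mean at (157,128) in top and (153,102) in scene. The plate at (397,181) has (161,120) in top and (142,106) in scene. I'll turn these into positions and compute the first move.

```bash
python3 - <<'E'
from h import *
D={'A':[('top',360,237,0,0,[(138,97),(193,126),(122,130),(175,159)]),('scene',212,196,0,264,[(145,340),(187,370),(120,363),(162,393)])],
'B':[('top',397,181,300,0,[(443,90),(496,117),(426,123),(481,150)]),('scene',158,236,300,264,[(435,341),(479,373),(406,366),(450,400)])]}
for k,v in D.items():
  for n,u,w,ox,oy,pts in v:
    P=np.array([ray(n,u-25+(x-ox)/6-.4,w-22+(y-oy)/6-.4,.033)[:2] for x,y in pts])
    print(k,n,P.mean(0).round(4),P.round(3).tolist())
go([.634,-.0625,.15],1.896)
E
```

```text
A top [ 0.4507 -0.2387] [[0.464, -0.231], [0.452, -0.254], [0.45, -0.224], [0.437, -0.246]]
A scene [ 0.4509 -0.2404] [[0.438, -0.248], [0.45, -0.225], [0.452, -0.255], [0.464, -0.232]]
B top [ 0.6002 -0.3379] [[0.613, -0.33], [0.602, -0.353], [0.599, -0.322], [0.587, -0.346]]
B scene [ 0.6008 -0.3395] [[0.588, -0.348], [0.599, -0.324], [0.602, -0.355], [0.614, -0.331]]
shift [ 591.8 -363.6   93.3] turn -0.044 q6 -0.09
```

arm_command(increments="0.35 212 -130 0 -0.044; 0.35 212 -130 0 -0.044; 0.35 212 -130 0 -0.044; 0.35 212 -130 0 -0.044; 0.35 212 -130 0 -0.044", grip_force=20)

```text
t: 0.6
tool_pos: [0.3348, -0.391, 0.2432]
orientation: [-3.1, -0.507, 0.0]
force: [0.7, -0.9, 0.7]
opening: 0.0613
gripper_force: 0.0
```

arm_command(increments="0.35 212 -110 0 0; 0.35 212 -110 0 0; 0.35 212 -110 0 0; 0.35 212 -110 0 0; 0.35 212 -110 0 0")

```text
t: 1.1
tool_pos: [0.5011, -0.2184, 0.2433]
orientation: [-3.099, -0.51, 0.0]
force: [0.7, -0.4, 0.1]
opening: 0.0606
gripper_force: 0.0
```

```bash
python3 - <<'E'
from h import *
go([.634,-.0625,.1],1.896); go([.634,-.0625,.038],1.896)
s,t,r=st();print(t,s['q'],s['opening'])
E
```

```text
shift [ 175.8 -105.   143.4] turn 0.001 q6 0.74
shift [ 175.8 -105.   205.4] turn 0.001 q6 0.74
[ 0.50111478 -0.21839168  0.24332005] [-5.05083054e-01 -1.32883185e-02  1.63810492e+00  4.47327995e-04
  1.51718465e+00  7.39680131e-01] 0.06058680520264876
```

arm_command(increments="0.35 176 -105 100 0; 0.35 176 -105 100 0; 0.35 176 -105 100 0; 0.35 176 -105 100 0; 0.35 176 -105 100 0")

```text
t: 1.6
tool_pos: [0.6332, -0.062, 0.1405]
orientation: [-3.098, -0.511, 0.005]
force: [-0.6, 0.0, -0.1]
opening: 0.0605
gripper_force: 0.0
```

arm_command(increments="0.35 0 0 50 0; 0.35 0 0 80 0; 0.35 0 0 100 0; 0.35 0 0 105 0; 0.35 0 0 105 0")

```text
t: 2.1
tool_pos: [0.6322, -0.0651, 0.0376]
orientation: [-3.099, -0.508, 0.003]
force: [0.6, -0.3, -0.0]
opening: 0.0602
gripper_force: 0.0
```

```bash
python3 - <<'E'
from h import *
go([.634,-.0625,.038],1.896)
E
```

```text
shift [ 2.6 -1.9 -0.4] turn -0.0 q6 1.06
```

Close on the brush, then lift.

arm_command(increments="0.9 2 -1 0 0; 0.9 2 -1 0 0; 0.9 2 -1 0 0; 0.9 2 -1 0 0; 0.9 2 -1 0 0", grip_force=25)

```text
t: 2.6
tool_pos: [0.6354, -0.0639, 0.0398]
orientation: [3.1, 0.508, 0.003]
force: [-0.5, -0.7, 5.9]
opening: 0.0339
gripper_force: 25.0
```

arm_command(increments="0.9 0 0 -20 0; 0.9 0 0 -50 0; 0.9 0 0 -80 0; 0.9 0 0 -100 0; 0.9 0 0 -100 0")

```text
t: 3.1
tool_pos: [0.6369, -0.0641, 0.1426]
orientation: [3.098, 0.508, 0.009]
force: [1.6, -0.5, -0.8]
opening: 0.034
gripper_force: 25.0
```

```bash
python3 - <<'E'
from h import *
go([.490,-.464,.14],1.896-.325-.058); s,t,r=st(); print(t,s['opening'],s['gripper_force'])
E
```

```text
shift [-266.8  332.2    2.1] turn 0.383 q6 1.07
[ 0.63685075 -0.06406348  0.14262698] 0.03396707737596669 24.99969631433487
```

arm_command(increments="0.9 -133 166 0 0.2; 0.9 -133 166 0 0.2; 0.9 -133 166 0 0.2; 0.9 -133 166 0 0.2; 0.9 -133 166 0 0.2")

```text
t: 3.6
tool_pos: [0.5586, -0.2676, 0.1366]
orientation: [3.136, 0.189, -0.004]
force: [-0.1, -0.9, -1.6]
opening: 0.034
gripper_force: 25.0
```

```bash
python3 - <<'E'
from h import *
go([.490,-.464,.14],1.896-.325-.058); s,t,r=st(); print(t,s['opening'],s['gripper_force'])
E
```

```text
shift [-91.8 186.7  -3.2] turn 0.178 q6 0.92
[ 0.55861419 -0.26759202  0.13658766] 0.03398693655019861 24.999583661556244
```

arm_command(increments="0.9 -92 187 0 0.178; 0.9 -92 187 0 0.178; 0.9 -92 187 0 0.178; 0.9 -92 187 0 0.178; 0.9 -92 187 0 0.178")

```text
t: 4.1
tool_pos: [0.4905, -0.4646, 0.1367]
orientation: [3.14, -0.091, -0.003]
force: [-0.2, 0.3, -0.7]
opening: 0.0334
gripper_force: 25.0
```

```bash
python3 - <<'E'
from h import *
go([.490,-.464,.036],1.896-.325-.058); s,t,r=st(); print(t,s['opening'],s['gripper_force'])
E
```

```text
shift [ -0.3  -0.6 100.7] turn 0.0 q6 0.8
[ 0.49046181 -0.46460367  0.13666951] 0.033440360749507125 24.99947279691696
```

arm_command(increments="0.9 0 0 45 0; 0.9 0 0 80 0; 0.9 0 0 96 0; 0.9 0 0 99 0; 0.9 0 0 99 0")

```text
t: 4.6
tool_pos: [0.494, -0.4599, 0.0396]
orientation: [-3.14, 0.082, 0.0]
force: [0.9, -0.9, -0.6]
opening: 0.0343
gripper_force: 2.5
```

arm_command(increments="0.9 0 0 1 0; 0.45 0 0 1 0; 0.45 0 0 1 0; 0.45 0 0 1 0; 0.45 0 0 -30 0")

```text
t: 5.1
tool_pos: [0.4911, -0.4578, 0.0651]
orientation: [-3.134, 0.084, 0.009]
force: [-0.1, 0.2, -1.0]
opening: 0.051
gripper_force: 0.0
```

arm_command(increments="0.35 0 0 -50 0; 0.35 0 0 -70 0; 0.35 0 0 -70 0")

```text
t: 5.4
tool_pos: [0.4958, -0.4629, 0.1459]
orientation: [3.134, -0.084, 0.01]
force: [1.1, -0.3, -1.0]
opening: 0.0601
gripper_force: 0.0
```

```bash
python3 - <<'E'
from h import *
s,t,r=st(); print(t,s['opening'],s['force'])
go([.4508,-.2396,.12],1.10)
E
```

```text
[ 0.49577616 -0.4628661   0.14589673] 0.06010975687019475 [ 1.1408395  -0.28106388 -0.9663244 ]
shift [ -57.  -220.7   24.1] turn 0.418 q6 0.8
```

arm_command(increments="0.3 -57 -221 0 0.418; 0.3 -57 -221 0 0.418; 0.3 -57 -221 0 0.418; 0.3 -57 -221 0 0.418; 0.3 -57 -221 0 0.418")

```text
t: 5.9
tool_pos: [0.4467, -0.2332, 0.1379]
orientation: [-3.054, 0.732, 0.004]
force: [0.3, 0.3, 0.5]
opening: 0.0651
gripper_force: 0.0
```

```bash
python3 - <<'E'
from h import *
go([.4508,-.2396,.036],1.10)
a=snap('top','t1');b=snap('scene','s1')
f=2.6
c=cv2.resize(a[130:290,330:480],None,fx=f,fy=f); d=cv2.resize(b[150:290,90:240],None,fx=f,fy=f)
d=cv2.copyMakeBorder(d,0,c.shape[0]-d.shape[0],0,0,0); cv2.imwrite('pics/c1.png',np.hstack([c,d]))
go([.4508,-.2396,.036],1.10)
E
```

```text
shift [  6.9   4.  101.9] turn 0.0 q6 1.46
shift [  6.5   4.3 102.2] turn 0.003 q6 1.46
```

View pics/c1.png

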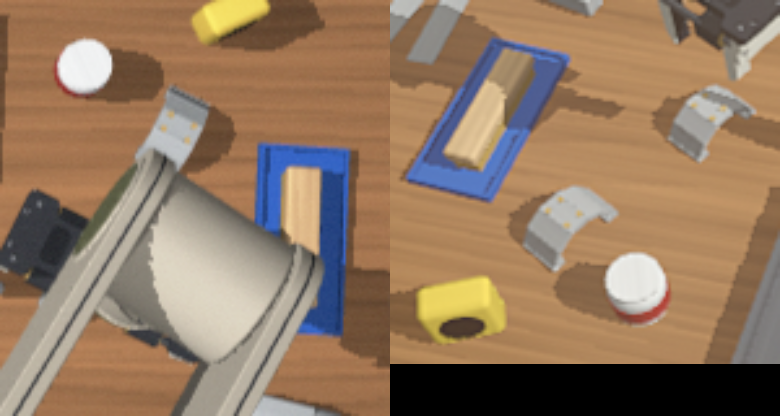

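The brush lies flat in the blue tray, at crop (300,230) left and (490,110) right. Both plates are where they were. Now I'll descend on plate A.

arm_command(increments="0.3 7 4 45 0; 0.3 7 4 80 0; 0.3 7 4 98 0; 0.3 7 4 103 0; 0.3 7 4 103 0")

```text
t: 6.5
tool_pos: [0.4521, -0.2436, 0.0356]
orientation: [-3.054, 0.734, 0.003]
force: [-0.2, 0.6, -0.3]
opening: 0.065
gripper_force: 0.0
```

```bash
python3 - <<'E'
from h import *
go([.4508,-.2396,.034],1.10)
E
```

```text
shift [-3.  -2.9  1.6] turn -0.001 q6 1.45
```

arm_command(increments="0.3 -2 -2 1 0; 0.3 -2 -2 1 0; 0.8 -2 -2 1 0; 0.8 -2 -2 1 0; 0.8 -2 -2 1 0", grip_force=30)

```text
t: 7.0
tool_pos: [0.4523, -0.241, 0.0362]
orientation: [3.055, -0.733, 0.001]
force: [0.7, 0.8, -0.4]
opening: 0.0457
gripper_force: 0.0
```

arm_command(increments="0.8 0 0 0 0; 0.8 0 0 -20 0; 0.8 0 0 -50 0; 0.8 0 0 -80 0; 0.8 0 0 -80 0")

```text
t: 7.5
tool_pos: [0.4545, -0.2425, 0.1203]
orientation: [3.052, -0.733, 0.011]
force: [0.2, -0.5, -1.3]
opening: 0.0435
gripper_force: 30.0
```

```bash
python3 - <<'E'
from h import *
s,t,r=st(); print(t,s['opening'],s['gripper_force'])
T=np.array([.624,-.0455]); a=1.522; X=np.array([np.cos(a),np.sin(a)]); Y=np.array([-X[1],X[0]])
for y in(-.04,.04):
    p=T+.03*X+y*Y; print(y,p); go([*p,.12],a+np.pi/2)
E
```

```text
[ 0.45449112 -0.2424586   0.12030638] 0.043521344237438725 29.97999306768179
-0.04 [ 0.6654157  -0.01748679]
shift [  85.8 -296.2    0.7] turn 1.148 q6 1.45
0.04 [ 0.58551092 -0.01358463]
shift [ 1.290e+01 -2.634e+02  2.000e-01] turn 1.148 q6 1.45
```

arm_command(increments="0.8 10 -35 0 -0.14; 0.8 20 -70 0 -0.28; 0.8 28 -105 0 -0.42; 0.8 36 -130 0 -0.56; 0.8 43 -148 0 -0.7")

```text
t: 8.0
tool_pos: [0.5578, -0.1265, 0.1142]
orientation: [-3.119, -0.369, 0.002]
force: [-0.1, -0.4, -0.4]
opening: 0.0436
gripper_force: 30.0
```

arm_command(increments="0.8 30 -20 0 -0.14; 0.8 60 -40 0 -0.28; 0.8 90 -60 0 -0.42; 0.8 115 -75 0 -0.56; 0.8 128 -85 0 -0.7")

```text
t: 8.5
tool_pos: [0.6635, -0.0146, 0.1139]
orientation: [-2.803, -1.417, 0.002]
force: [-1.3, -0.9, -1.1]
opening: 0.0433
gripper_force: 30.0
```

```bash
sed -i 's#a=(a+np.pi/2)%np.pi-np.pi/2#c=[a+k*np.pi for k in (-2,-1,0,1,2)]; q1=np.arctan2(p[1],p[0]); a=min(c,key=lambda v:abs(s["q"][5]+v+q1*0+(q1-s["q"][0])))#' h.py; python3 - <<'E'
from h import *
s,t,r=st(); print(t,s['opening'],s['gripper_force'],s['q'])
go([.6654,-.0175,.09],3.093)
E
```

```text
[ 0.66345448 -0.01457141  0.11390765] 0.04331716126919175 29.97672513127327 [-9.93965742e-02  3.88813523e-01  1.42563196e+00  4.00631628e-04
  1.32853947e+00  5.35297742e-01]
shift [-1.2  3.3 23.9] turn -0.586 q6 0.54
```

arm_command(increments="0.8 -1 3 6 -0.14; 0.8 -1 3 12 -0.28; 0.8 -1 3 18 -0.42; 0.8 -1 3 24 -0.56; 0.8 -1 3 24 -0.586")

```text
t: 9.0
tool_pos: [0.663, -0.019, 0.0888]
orientation: [-2.277, -2.16, 0.004]
force: [-0.3, -0.4, -0.9]
opening: 0.0433
gripper_force: 30.0
```

```bash
python3 - <<'E'
from h import *
s,t,r=st(); print(t,s['opening'],s['gripper_force'])
go([.6654,-.0175,.0445],3.093)
E
```

```text
[ 0.66303572 -0.01899697  0.08880575] 0.04333140000191768 29.97899405658245
shift [ 1.6  2.5 44.3] turn -0.004 q6 -0.05
```

arm_command(increments="0.8 1 2 15 0; 0.8 1 2 30 0; 0.8 1 2 40 0; 0.8 1 2 44 0; 0.8 1 2 44 0")

```text
t: 9.5
tool_pos: [0.6658, -0.0182, 0.0461]
orientation: [-2.282, -2.156, 0.002]
force: [-0.2, -0.1, -1.3]
opening: 0.0433
gripper_force: 30.0
```

```bash
python3 - <<'E'
from h import *
s,t,r=st(); print(t,s['opening'],s['gripper_force'],s['force'])
E
```

```text
[ 0.66576928 -0.01823887  0.04612874] 0.04330900745475352 29.980047829449177 [-0.16491536 -0.11581567 -1.33770477]
```

arm_command(increments="0.8 0 0 2 0; 0.8 0 0 2 0; 0.4 0 0 2 0; 0.4 0 0 2 0; 0.4 0 0 2 0")

```text
t: 10.0
tool_pos: [0.6671, -0.0184, 0.0463]
orientation: [2.282, 2.158, 0.001]
force: [-0.5, -1.0, 0.5]
opening: 0.0551
gripper_force: 0.0
```

arm_command(increments="0.4 0 0 -20 0; 0.4 0 0 -50 0; 0.3 0 0 -80 0; 0.3 0 0 -80 0")

```text
t: 10.4
tool_pos: [0.6702, -0.0187, 0.1321]
orientation: [2.278, 2.153, 0.01]
force: [0.6, 0.0, 0.8]
opening: 0.0641
gripper_force: 0.0
```

```bash
python3 - <<'E'
from h import *
s,t,r=st(); print(t,s['opening'],s['gripper_force'],s['force'],s['q'][5])
go([.6005,-.3387,.12],1.10)
go([.6005,-.3387,.12])
E
```

```text
[ 0.67016294 -0.01865306  0.13208238] 0.0641452722496089 0.0 [0.55239196 0.0445141  0.78953388] -0.04828735271362303
shift [-323.4  -51.7   11.7] turn 1.986 q6 -0.05
shift [-323.4  -51.7   11.7] turn 0 q6 -0.05
```

arm_command(increments="0.3 -40 -7 0 -0.14; 0.3 -80 -13 0 -0.28; 0.3 -115 -19 0 -0.42; 0.3 -145 -23 0 -0.56; 0.3 -160 -26 0 -0.58")

```text
t: 10.9
tool_pos: [0.6309, -0.1793, 0.1253]
orientation: [1.566, 2.724, -0.001]
force: [-0.0, -0.6, 0.8]
opening: 0.065
gripper_force: 0.0
```

arm_command(increments="0.3 -30 -28 0 -0.14; 0.3 -60 -55 0 -0.28; 0.3 -90 -82 0 -0.42; 0.3 -112 -102 0 -0.56; 0.3 -122 -111 0 -0.576")

```text
t: 11.4
tool_pos: [0.5954, -0.3408, 0.1251]
orientation: [-0.728, -3.056, 0.001]
force: [0.4, 0.4, 0.1]
opening: 0.0653
gripper_force: 0.0
```

```bash
python3 - <<'E'
from h import *
s,t,r=st(); print(t)
d,a=go([.6005,-.3387,.035],1.10); print(a-np.pi)
b=snap('scene','s2');f=2.6
a=snap('top','t2')
c=cv2.resize(a[100:260,230:430],None,fx=2,fy=2); d=cv2.resize(b[150:330,90:330],None,fx=1.6,fy=1.6)
d=cv2.copyMakeBorder(d,0,max(0,c.shape[0]-d.shape[0]),0,0,0); cv2.imwrite('pics/c2.png',np.hstack([c,d]))
E
```

```text
[ 0.59542395 -0.34082613  0.12514607]
shift [-3.6  4.3 90.1] turn 3.144 q6 -1.7
0.002744169691060616
```

View pics/c2.png

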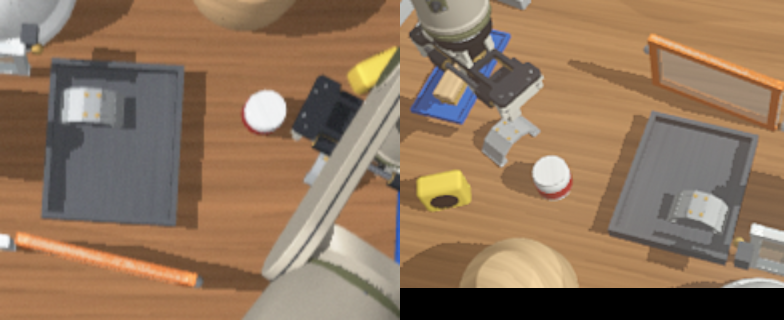

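Plate A stands on its feet in the tray, at crop (90,105), and the gripper is over plate B. Now I'll descend.

arm_command(increments="0.3 -4 4 40 0; 0.3 -4 4 70 0; 0.3 -4 4 86 0; 0.3 -4 4 90 0; 0.3 -4 4 90 0")

```text
t: 12.0
tool_pos: [0.6022, -0.3354, 0.0356]
orientation: [-0.732, -3.054, -0.0]
force: [-0.2, -0.4, 0.4]
opening: 0.0652
gripper_force: 0.0
```

```bash
python3 - <<'E'
from h import *
s,t,r=st(); print(t)
go([.6005,-.3387,.035])
E
```

```text
[ 0.60219399 -0.33538209  0.03555984]
shift [ 0.  -3.7  0.6] turn 0 q6 -1.68
```

arm_command(increments="0.3 0 -2 1 0; 0.3 0 -2 1 0; 0.8 0 -2 1 0; 0.8 0 -2 1 0; 0.8 0 -2 1 0")

```text
t: 12.5
tool_pos: [0.6013, -0.338, 0.0351]
orientation: [0.733, 3.054, -0.0]
force: [-0.5, -0.0, 0.4]
opening: 0.0459
gripper_force: 0.4
```

arm_command(increments="0.8 0 0 0 0; 0.8 0 0 -20 0; 0.8 0 0 -50 0; 0.8 0 0 -80 0; 0.8 0 0 -80 0")

```text
t: 13.0
tool_pos: [0.6039, -0.3395, 0.1204]
orientation: [0.731, 3.047, -0.004]
force: [1.0, -0.6, -0.4]
opening: 0.0436
gripper_force: 30.0
```

```bash
python3 - <<'E'
from h import *
s,t,r=st(); print(t,s['opening'],s['gripper_force'])
d,a=go([.5855,-.0136,.12],3.093)
c,q=np.cos(.58),np.sin(.58); h=d/2; print('second half', c*h[0]+q*h[1], -q*h[0]+c*h[1])
E
```

```text
[ 0.60385606 -0.33951894  0.12040107] 0.04358081782643625 29.999838173389435
shift [164.2 282.1  -1.2] turn 1.149 q6 -1.69
second half 145.97346096747316 73.01666770585229
```

arm_command(increments="0.8 20 35 0 0.14; 0.8 40 70 0 0.28; 0.8 58 100 0 0.42; 0.8 75 130 0 0.56; 0.8 82 141 0 0.58")

```text
t: 13.5
tool_pos: [0.591, -0.1714, 0.1128]
orientation: [-1.579, -2.713, -0.001]
force: [0.7, -0.3, -2.4]
opening: 0.0432
gripper_force: 30.0
```

arm_command(increments="0.8 35 18 0 0.14; 0.8 70 35 0 0.28; 0.8 105 53 0 0.42; 0.8 135 68 0 0.55; 0.8 146 73 0 0.57")

```text
t: 14.0
tool_pos: [0.5816, -0.0087, 0.1131]
orientation: [-2.277, -2.161, 0.001]
force: [-0.3, -0.7, -1.1]
opening: 0.0435
gripper_force: 30.0
```

```bash
python3 - <<'E'
from h import *
s,t,r=st(); print(t,s['opening'],s['gripper_force'])
d,a=go([.5855,-.0136,.06],3.093)
E
```

```text
[ 0.58164532 -0.00865242  0.11309097] 0.04347655706731546 30.000728219747543
shift [-4.8  4.2 53.1] turn -0.004 q6 -0.05
```

arm_command(increments="0.8 -5 4 20 0; 0.8 -5 4 40 0; 0.8 -5 4 55 0; 0.8 -5 4 62 0; 0.8 -5 4 65 0")

```text
t: 14.5
tool_pos: [0.5856, -0.0172, 0.0481]
orientation: [-2.275, -2.164, 0.002]
force: [-0.1, -0.4, -1.6]
opening: 0.0432
gripper_force: 30.0
```

```bash
python3 - <<'E'
from h import *
s,t,r=st(); print(t,s['opening'],s['gripper_force'],s['force'])
d,a=go([.5855,-.0136,.0435],3.093)
E
```

```text
[ 0.58562395 -0.01717734  0.04812869] 0.043194595909385965 29.999777153134346 [-0.1322615  -0.44127923 -1.55034469]
shift [ 3.6 -0.3  4.6] turn -0.002 q6 -0.07
```

arm_command(increments="0.8 1 0 4 0; 0.8 1 0 4 0; 0.4 1 0 4 0; 0.4 1 0 4 0; 0.4 1 0 4 0")

```text
t: 15.0
tool_pos: [0.5873, -0.0163, 0.0465]
orientation: [2.275, 2.164, 0.001]
force: [0.1, 0.2, -0.7]
opening: 0.0556
gripper_force: 0.0
```

arm_command(increments="0.4 0 0 -20 0; 0.4 0 0 -50 0; 0.3 0 0 -80 0; 0.3 0 0 -110 0; 0.3 0 0 -110 0")

```text
t: 15.5
tool_pos: [0.59, -0.0165, 0.1618]
orientation: [2.271, 2.16, 0.009]
force: [0.4, -0.2, -0.4]
opening: 0.0652
gripper_force: 0.0
```

```bash
python3 - <<'E'
from h import *
s,t,r=st(); print(t,s['opening'],s['force'])
T=np.array([.624,-.0455]); a=1.522; X=np.array([np.cos(a),np.sin(a)])
p=T-.084*X; print(p); go([*p,.12],a)
E
```

```text
[ 0.58999387 -0.01654457  0.16178428] 0.065169226071652 [ 0.4219773  -0.22468175 -0.42566234]
[ 0.61990273 -0.12940001]
shift [-111.2   35.1   42.2] turn 1.57 q6 -0.06
```

arm_command(increments="0.5 -30 9 0 0.14; 0.5 -60 18 0 0.28; 0.5 -90 27 0 0.42; 0.5 -111 35 0 0.56; 0.5 -111 35 0 0.7")

```text
t: 16.0
tool_pos: [0.6162, -0.1318, 0.1549]
orientation: [2.885, 1.241, -0.001]
force: [-0.7, 0.7, 0.1]
opening: 0.0463
gripper_force: 0.0
```

arm_command(increments="0.5 0 0 0 0.14; 0.5 0 0 0 0.28; 0.5 0 0 0 0.42; 0.5 0 0 0 0.56; 0.5 0 0 0 0.7")

```text
t: 16.5
tool_pos: [0.6158, -0.1287, 0.1549]
orientation: [-3.136, -0.18, 0.001]
force: [-0.1, -0.0, 0.2]
opening: 0.0466
gripper_force: 0.0
```

arm_command(increments="0.5 0 0 10 0.14; 0.5 0 0 20 0.17; 0.5 0 0 20 0.17")

```text
t: 16.8
tool_pos: [0.6146, -0.1284, 0.1329]
orientation: [-3.14, 0.074, 0.006]
force: [0.2, 0.4, -0.2]
opening: 0.0466
gripper_force: 0.0
```

```bash
python3 - <<'E'
from h import *
a=snap('top','t3');b=snap('scene','s3')
c=cv2.resize(a[100:250,140:350],None,fx=1.8,fy=1.8); d=cv2.resize(b[200:320,210:430],None,fx=1.8,fy=1.8)
d=cv2.copyMakeBorder(d,0,max(0,c.shape[0]-d.shape[0]),0,0,0); cv2.imwrite('pics/c3.png',np.hstack([c,d]))
s,t,r=st(); print(t,s['opening'],s['q'])
d,k=go([.6199,-.1294,.038],1.522)
E
```

```text
[ 0.61553971 -0.12863342  0.13481911] 0.046809405220433094 [-2.87519999e-01  2.80752265e-01  1.51877225e+00 -4.13084862e-06
  1.34360164e+00  1.32933203e+00]
shift [ 4.5  0.6 96.8] turn 0.003 q6 1.33
```

View pics/c3.png

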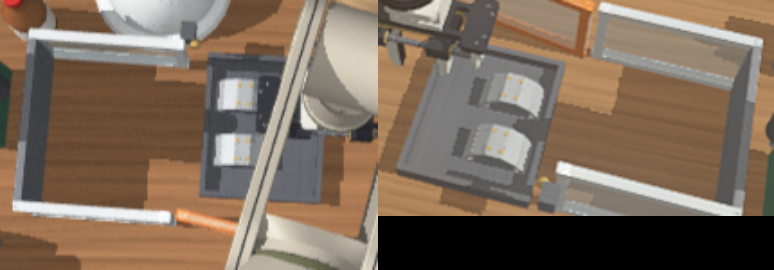

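Both plates stand side by side in the tray, at crop (237,93) and (237,150), and the tray hasn't moved. I'll grip its front wall now.

arm_command(increments="0.5 4 0 40 0; 0.5 4 0 70 0; 0.5 4 0 90 0; 0.5 4 0 97 0; 0.5 4 0 97 0")

```text
t: 17.4
tool_pos: [0.6195, -0.1288, 0.0379]
orientation: [-3.14, 0.075, 0.003]
force: [-0.3, 0.4, 1.2]
opening: 0.0466
gripper_force: 0.0
```

arm_command(increments="0.5 0 0 0 0; 0.95 0 0 0 0; 0.95 0 0 0 0; 0.95 0 0 0 0; 0.95 0 0 0 0", grip_force=40)

```text
t: 17.9
tool_pos: [0.6203, -0.1291, 0.0392]
orientation: [3.14, -0.077, 0.001]
force: [-0.4, -0.2, 0.4]
opening: 0.019
gripper_force: 0.0
```

```bash
python3 - <<'E'
from h import *
s,t,r=st(); print(t,s['opening'],s['gripper_force'],s['force'],r[:,1])
b=snap('top','t4'); s,t,r=st(); print(t)
E
```

```text
[ 0.62032861 -0.12906236  0.0391683 ] 0.01903616702127057 0.0 [-0.41798117 -0.17501394  0.40076492] [-4.91251723e-02 -9.98792617e-01  1.60278741e-04]
[ 0.62021358 -0.12903426  0.03894416]
```

arm_command(increments="0.95 0 0 0 0; 0.95 0 0 0 0; 0.95 0 0 0 0")

```text
t: 18.25
tool_pos: [0.6202, -0.1296, 0.0389]
orientation: [3.14, -0.078, 0.001]
force: [-0.5, -4.2, 1.9]
opening: 0.0075
gripper_force: 40.0
```

```bash
python3 - <<'E'
from h import *
s,t,r=st(); print(t,s['opening'],s['gripper_force'],s['force'])
go([.594,-.129,t[2]],1.518)
# guard walls from scene view
f=lambda x,y,z:ray('scene',180+x/2.6,140+y/2.6,z)[:2].round(4)
print('near wall outer top',f(402,158,.12),f(634,213,.12),'far wall top upper edge(inner)',f(345,390,.12),f(600,456,.12))
E
```

```text
[ 0.6201933  -0.12963865  0.03886886] 0.0074769603859785256 39.99895513057709 [-0.49250236 -4.23082119  1.8579529 ]
shift [-26.2   0.7  -0. ] turn 0.003 q6 1.33
near wall outer top [0.4784 0.0826] [0.4947 0.293 ] far wall top upper edge(inner) [0.7145 0.0695] [0.7281 0.2731]
```

arm_command(increments="0.95 -6 0 0 0.01; 0.95 -12 0 0 0.01; 0.95 -18 0 0 0.01; 0.95 -24 0 0 0.01; 0.95 -28 0 0 0.01")

```text
t: 18.75
tool_pos: [0.5917, -0.1274, 0.0389]
orientation: [-3.14, 0.093, -0.001]
force: [4.7, 0.4, 0.6]
opening: 0.0076
gripper_force: 40.3
```

```bash
python3 - <<'E'
from h import *
a=snap('top','t5')
s,t,r=st(); print(t,s['opening'],s['gripper_force'],s['force'])
go([.592+.06*.1,-.129+.1,t[2]],1.508)
c=cv2.resize(a[105:245,140:340],None,fx=3.6,fy=3.6,interpolation=cv2.INTER_CUBIC); cv2.imwrite('pics/c5.png',c)
E
```

```text
[ 0.59131051 -0.12737053  0.03883717] 0.007324757217060134 40.25723576545715 [-0.11023689  0.95909105  1.93913866]
shift [  0.9 -98.6   0. ] turn -3.138 q6 1.33
```

View pics/c5.png

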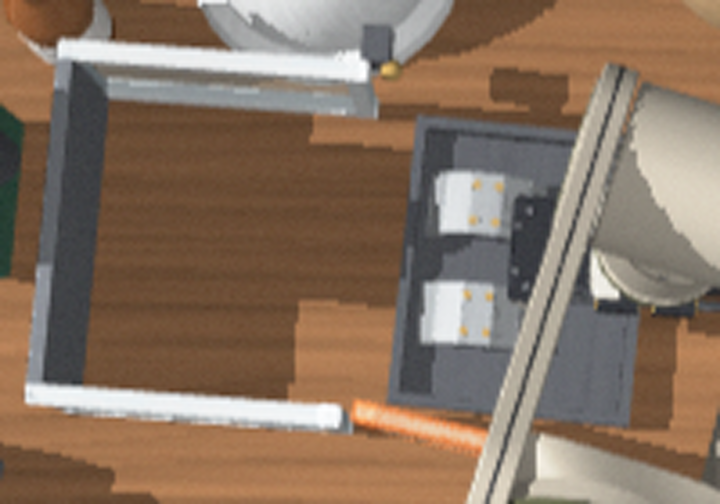

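The tray is now level with the doorway: front corners at crop (418,116) and (388,402), far wall foot at (376,117), near wall inner top at (343,405). Now the numbers.

```bash
python3 - <<'E'
from h import *
f=lambda x,y,z:ray('top',140+x/3.6-.4,105+y/3.6-.4,z)[:2].round(4)
a,b=f(418,116,.025),f(388,402,.025)
print('tray',a,b,np.linalg.norm(a-b),'ang',np.arctan2(*(a-b)[::-1])+np.pi/2)
c,d=f(376,117,0),f(343,405,.12); print('far foot',c,'near top',d)
e,g=f(107,100,0),f(83,388,0); print('back floor corners',e,g,np.linalg.norm(e-g),'ang',np.arctan2(*(e-g)[::-1])+np.pi/2)
print('far wall ang',np.arctan2(*(e-c)[::-1]))
E
```

```text
tray [0.7097 0.0348] [0.4999 0.0545] 0.21072287488547606 ang 1.4771718940360985
far foot [0.7143 0.0672] near top [0.4921 0.0793]
back floor corners [0.7259 0.2682] [0.5103 0.2809] 0.21597372525379102 ang 1.5119589357931045
far wall ang 1.5131488277226586
```

arm_command(increments="0.95 1 0 0 -0.02; 0.95 2 0 0 -0.035; 0.95 2 0 0 -0.035; 0.95 2 0 0 -0.035")

```text
t: 19.2
tool_pos: [0.594, -0.1277, 0.0388]
orientation: [-3.141, 0.037, 0.001]
force: [-2.3, 0.4, 7.1]
opening: 0.0076
gripper_force: 40.4
```

```bash
python3 - <<'E'
from h import *
a=snap('top','t6')
s,t,r=st(); print(t,s['opening'],s['force'],'tool y',r[:,1],np.arctan2(r[1,1],r[0,1])+np.pi)
g=cv2.cvtColor(a,cv2.COLOR_BGR2HSV)
# tray front edge: for rows, first transition floor(wood)->grey scanning right
pts=[]
for v in range(145,212,4):
    row=g[v,200:270].astype(int); k=np.where((row[:,1]<70))[0]
    if len(k): pts.append(ray('top',200+k[0]-.5,v,.025)[:2])
P=np.array(pts); c=np.polyfit(P[:,0],P[:,1],1); print('front edge slope',np.arctan(c[0])+np.pi/2, 'resid',np.abs(np.polyval(c,P[:,0])-P[:,1]).max(),P[0],P[-1])
E
```

```text
[ 0.59393071 -0.12768156  0.03882136] 0.007633399526356336 [-1.9963147   0.1978002   5.71875649] tool y [-2.37420969e-02 -9.99718107e-01 -1.40219061e-04] 1.5470519985956828
front edge slope 1.5047602918797294 resid 0.0012315651105369446 [0.68787622 0.04044387] [0.51892342 0.0517716 ]
```

arm_command(increments="0.95 -1 -15 0 -0.005; 0.95 -1 -35 0 -0.007; 0.95 0 -55 0 -0.007; 0.95 1 -75 0 -0.007; 0.95 1 -90 0 -0.007")

```text
t: 19.75
tool_pos: [0.5983, -0.0382, 0.0388]
orientation: [3.139, -0.026, 0.003]
force: [5.8, -6.6, -2.4]
opening: 0.0074
gripper_force: 40.1
```

```bash
python3 - <<'E'
from h import *
a=snap('top','t7')
s,t,r=st(); print(t,s['opening'],s['force'],'tool y',np.arctan2(r[1,1],r[0,1])+np.pi)
c=cv2.resize(a[105:245,140:340],None,fx=3.6,fy=3.6,interpolation=cv2.INTER_CUBIC); cv2.imwrite('pics/c7.png',c)
E
```

```text
[ 0.59832477 -0.03590277  0.03886512] 0.007235618682614305 [4.56059736 1.55521521 0.41841935] tool y 1.5548780832301934
```

View pics/c7.png

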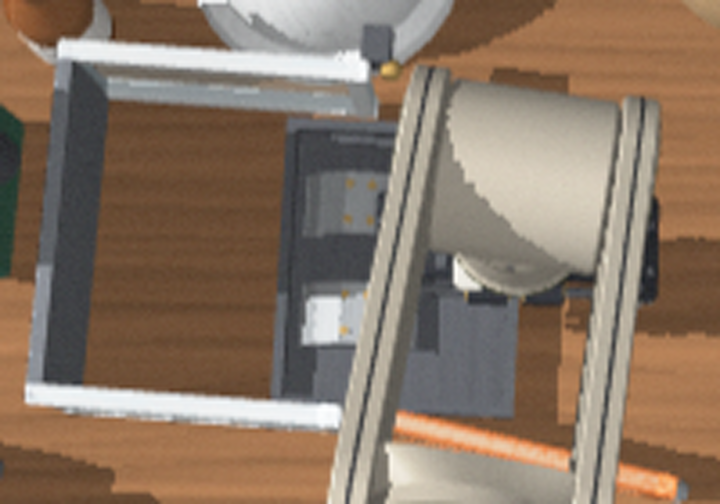

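arm_command(increments="0.95 2 -15 0 0.01; 0.95 3 -35 0 0.02; 0.95 4 -55 0 0.02; 0.95 5 -75 0 0.02; 0.95 6 -90 0 0.02")

```text
t: 20.3
tool_pos: [0.6049, 0.0516, 0.0389]
orientation: [3.139, -0.057, -0.001]
force: [1.0, -6.5, 5.6]
opening: 0.0078
gripper_force: 40.0
```

```bash
python3 - <<'E'
from h import *
a=snap('top','t8');b=snap('scene','s8')
s,t,r=st(); print(t,s['opening'],s['force'],'tool y',np.arctan2(r[1,1],r[0,1])+np.pi)
c=cv2.resize(a[115:235,140:300],None,fx=2.4,fy=2.4,interpolation=cv2.INTER_CUBIC); d=cv2.resize(b[190:340,280:440],None,fx=2.4,fy=2.4,interpolation=cv2.INTER_CUBIC)
c=cv2.copyMakeBorder(c,0,d.shape[0]-c.shape[0],0,0,0);cv2.imwrite('pics/c8.png',np.hstack([c,d]))
E
```

```text
[0.6049525  0.05385345 0.03884528] 0.007810362713905562 [0.21863891 7.96274413 5.38641225] tool y 1.5358719927446893
```

View pics/c8.png

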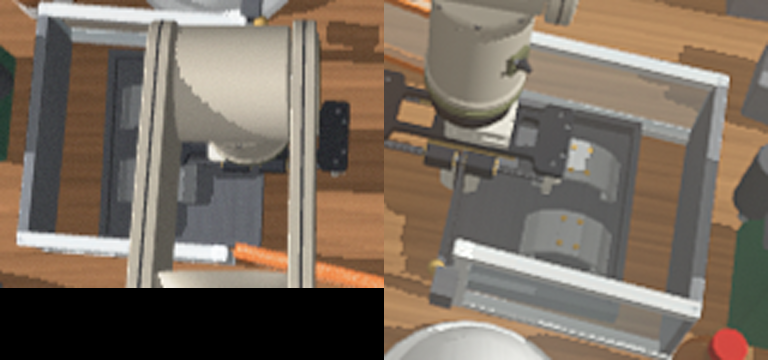

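The tray is well inside the pen, with its front edge at crop (108,55–235) and about 45 mm still to go. I'll carry on gently.

arm_command(increments="0.95 0 -10 0 0; 0.95 1 -20 0 0; 0.95 1 -30 0 0; 0.95 1 -37 0 0; 0.95 1 -40 0 0")

```text
t: 20.9
tool_pos: [0.6075, 0.0905, 0.0389]
orientation: [3.139, -0.057, -0.0]
force: [-0.9, -8.4, 5.9]
opening: 0.0074
gripper_force: 40.0
```

arm_command(increments="0.95 0 -3 0 0; 0.95 0 -5 0 0; 0.95 0 -7 0 0; 0.95 0 -7 0 0")

```text
t: 21.3
tool_pos: [0.6077, 0.097, 0.0388]
orientation: [3.139, -0.058, -0.0]
force: [-1.1, -6.5, 5.9]
opening: 0.0077
gripper_force: 40.0
```

```bash
python3 - <<'E'
from h import *
s,t,r=st(); print(t,s['opening'],s['force'],'tool y',np.arctan2(r[1,1],r[0,1])+np.pi)
E
```

```text
[0.60772235 0.09704007 0.03883439] 0.007702569873364802 [-1.13680282 -6.45630055  5.85606119] tool y 1.5338733526369697
```

Continue until the back wall is felt.

arm_command(increments="0.95 0 -2 0 0; 0.95 0 -4 0 0; 0.95 0 -4 0 0")

```text
t: 21.6
tool_pos: [0.6073, 0.0977, 0.0388]
orientation: [3.134, -0.059, -0.003]
force: [-5.0, -20.8, 10.3]
opening: 0.0081
gripper_force: 40.0
```

arm_command(increments="0.95 0 -2 0 0; 0.95 0 -3 0 0; 0.95 0 -3 0 0")

```text
t: 21.9
tool_pos: [0.6068, 0.0982, 0.0388]
orientation: [3.13, -0.06, -0.006]
force: [-9.3, -32.1, 14.8]
opening: 0.0073
gripper_force: 40.1
```

Contact with the back wall at 32 N, with the TCP at y 0.098 against about 0.101 expected. I'll relax, release and rise.

arm_command(increments="0.95 0 3 0 0; 0.95 0 6 0 0; 0.5 0 6 0 0; 0.5 0 6 0 0; 0.5 0 6 0 0")

```text
t: 22.4
tool_pos: [0.6071, 0.0999, 0.038]
orientation: [3.141, -0.058, -0.002]
force: [0.4, -0.4, -0.3]
opening: 0.0271
gripper_force: 0.0
```

arm_command(increments="0.5 0 0 0 0; 0.5 0 0 -30 0; 0.5 0 0 -70 0; 0.5 0 0 -110 0; 0.5 0 0 -150 0")

```text
t: 22.9
tool_pos: [0.6072, 0.1002, 0.1898]
orientation: [3.141, -0.058, -0.001]
force: [0.6, 0.2, 0.3]
opening: 0.0462
gripper_force: 0.0
```

```bash
python3 - <<'E'
from h import *
s,t,r=st(); print(t,s['opening'],s['force'],s['q'])
# door: hinge, edge
H=np.array([.4875,.0710]); E=np.array([.4405,-.1435])
print(np.linalg.norm(H-E), np.arctan2(*(E-H)[::-1]))
go([.44,-.25,.2],1.57)
E
```

```text
[0.60720284 0.10021109 0.18983934] 0.04621122286212132 [0.57090707 0.22624292 0.30074588] [ 8.02891527e-02  2.01638014e-01  1.50768515e+00 -3.20124624e-05
  1.43292207e+00  1.68773896e+00]
0.21958882029830204 -1.786501586606542
shift [-154.3  356.1  -10. ] turn -0.036 q6 1.69
```

arm_command(increments="1 -110 110 0 0; 1 -110 110 0 0; 1 -110 110 0 0; 1 -110 110 0 0")

```text
t: 23.3
tool_pos: [0.4897, -0.0081, 0.1873]
orientation: [3.14, -0.061, -0.005]
force: [1.0, 0.1, 0.9]
opening: 0.0191
gripper_force: 0.0
```

```bash
python3 - <<'E'
from h import *
go([.402,-.11,.19],1.57)
E
```

```text
shift [-83.6 105.3  -2.3] turn -0.038 q6 1.49
```

arm_command(increments="1 -84 105 0 -0.038; 1 -84 105 0 -0.038; 1 -84 105 0 -0.038; 1 -84 105 0 -0.038")

```text
t: 23.7
tool_pos: [0.4042, -0.1098, 0.1887]
orientation: [3.141, -0.004, -0.0]
force: [1.0, 0.8, -0.2]
opening: 0.0004
gripper_force: 0.0
```

```bash
python3 - <<'E'
from h import *
a=snap('top','t9');b=snap('scene','s9')
s,t,r=st(); print(t,s['opening'])
c=cv2.resize(a[105:255,140:350],None,fx=1.85,fy=1.85,interpolation=cv2.INTER_CUBIC); d=cv2.resize(b[130:340,70:440],None,fx=1.1,fy=1.1,interpolation=cv2.INTER_CUBIC)
h=max(len(c),len(d));c,d=[cv2.copyMakeBorder(i,0,h-len(i),0,0,0) for i in(c,d)];cv2.imwrite('pics/c9.png',np.hstack([c,d]))
go([.402,-.11,.082],1.57)
E
```

```text
[ 0.40610995 -0.10779713  0.18898142] 0.0008612391046842946
shift [ -4.2   2.2 107. ] turn -0.0 q6 1.19
```

View pics/c9.png

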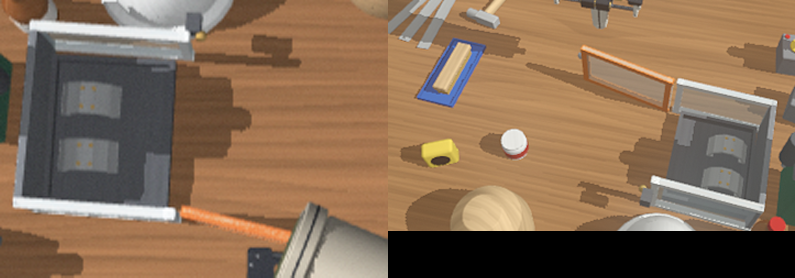

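The tray is home and square in the pen with both plates standing, at crop (92,97) and (90,153). The brush lies in the blue tray at (455,65). Descending to push the door.

arm_command(increments="1 -4 2 40 0; 1 -4 2 75 0; 1 -4 2 100 0; 1 -4 2 107 0; 1 -4 2 107 0")

```text
t: 24.3
tool_pos: [0.4016, -0.1085, 0.0808]
orientation: [-3.14, -0.004, 0.004]
force: [-0.3, 1.3, -0.1]
opening: 0.0005
gripper_force: 0.0
```

```bash
python3 - <<'E'
from h import *
s,t,r=st(); print(t,r[:,0].round(3))
H=np.array([.4875,.0710])
for th in np.arange(-1.70,.02,.12):
    off=.016+.008*(th+1.786)/1.727
    C=H+.195*np.array([np.cos(th),np.sin(th)])-off*np.array([-np.sin(th),np.cos(th)])
    print(round(th,2),C.round(4),(r.T@np.array([*(C-t[:2]),0])*1000).round(0)[:2])
E
```

```text
[ 0.40158342 -0.10845986  0.08084336] [ 1.     0.002 -0.002]
-1.7 [ 0.4461 -0.1203] [45. 12.]
-1.58 [ 0.4688 -0.1238] [67. 16.]
-1.46 [ 0.4917 -0.1247] [90. 16.]
-1.34 [ 0.5145 -0.123 ] [113.  15.]
-1.22 [ 0.537  -0.1185] [135.  10.]
-1.1 [ 0.5589 -0.1115] [157.   3.]
-0.98 [ 0.5797 -0.1019] [178.  -6.]
-0.86 [ 0.5993 -0.09  ] [198. -18.]
-0.74 [ 0.6174 -0.0759] [216. -32.]
-0.62 [ 0.6338 -0.0597] [232. -48.]
-0.5 [ 0.6481 -0.0418] [247. -66.]
-0.38 [ 0.6602 -0.0222] [259. -86.]
-0.26 [ 0.67   -0.0014] [ 269. -106.]
-0.14 [0.6773 0.0204] [ 276. -128.]
-0.02 [0.682  0.0429] [ 281. -151.]
```

arm_command(increments="1 20 8 0 0; 1 35 12 0 0; 1 45 12 0 0; 1 56 14 0 0; 1 67 16 0 0")

```text
t: 24.8
tool_pos: [0.4703, -0.1254, 0.083]
orientation: [3.141, 0.002, 0.002]
force: [-0.6, -0.3, 0.3]
opening: 0.0002
gripper_force: 0.2
```

arm_command(increments="1 12 0 0 0; 1 23 0 0 0; 1 35 0 0 0; 1 46 -1 0 0; 1 57 -3 0 0")

```text
t: 25.3
tool_pos: [0.5269, -0.1223, 0.0822]
orientation: [3.141, 0.001, 0.001]
force: [-0.8, -0.1, -0.3]
opening: 0.0003
gripper_force: 0.2
```

arm_command(increments="1 11 -3 0 0; 1 22 -6 0 0; 1 33 -11 0 0; 1 44 -16 0 0; 1 54 -22 0 0")

```text
t: 25.8
tool_pos: [0.5806, -0.1, 0.0816]
orientation: [-3.142, -0.001, 0.0]
force: [0.0, -0.1, 0.6]
opening: 0.0007
gripper_force: 0.2
```

```bash
python3 - <<'E'
from h import *
s,t,r=st(); print(t,s['force'])
H=np.array([.4875,.0710])
for th in np.arange(-.86,.1,.08):
    off=.016+.008*(th+1.786)/1.727
    C=H+.195*np.array([np.cos(th),np.sin(th)])-off*np.array([-np.sin(th),np.cos(th)])
    print(round(th,2),C.round(4),(r.T@np.array([*(C-t[:2]),0])*1000).round(0)[:2])
a=snap('top','t10'); h=cv2.cvtColor(a,cv2.COLOR_BGR2HSV); m=cv2.inRange(h,(7,150,120),(14,255,255)); m[:140]=0
v,u=np.nonzero(m); k=u<345; u,v=u[k],v[k]; P=np.array([ray('top',x,y,.12)[:2] for x,y in zip(u,v)]); d=np.linalg.norm(P-H,axis=1); d2=P[(d<.24)&(d>.05)]; print(len(d2), np.median(np.arctan2(d2[:,1]-H[1],d2[:,0]-H[0])))
E
```

```text
[ 0.58064826 -0.09997992  0.08158217] [ 0.03133167 -0.06614631  0.60773658]
-0.86 [ 0.5993 -0.09  ] [ 19. -10.]
-0.78 [ 0.6116 -0.0808] [ 31. -19.]
-0.7 [ 0.6231 -0.0707] [ 42. -29.]
-0.62 [ 0.6338 -0.0597] [ 53. -40.]
-0.54 [ 0.6436 -0.0479] [ 63. -52.]
-0.46 [ 0.6524 -0.0354] [ 72. -65.]
-0.38 [ 0.6602 -0.0222] [ 80. -78.]
-0.3 [ 0.667  -0.0085] [ 86. -91.]
-0.22 [0.6727 0.0058] [  92. -106.]
-0.14 [0.6773 0.0204] [  97. -120.]
-0.06 [0.6807 0.0354] [ 100. -135.]
0.02 [0.6829 0.0505] [ 102. -150.]
37 -0.8583069597681738
```

The door is following, now at about 0.8 rad open.

arm_command(increments="1 10 -4 0 0; 1 20 -11 0 0; 1 31 -19 0 0; 1 42 -29 0 0; 1 53 -40 0 0")

```text
t: 26.35
tool_pos: [0.6337, -0.0596, 0.0816]
orientation: [-3.142, -0.001, -0.0]
force: [-0.5, -0.2, 0.3]
opening: 0.0006
gripper_force: 0.3
```

arm_command(increments="1 10 -12 0 0; 1 19 -25 0 0; 1 27 -38 0 0; 1 33 -51 0 0; 1 38 -64 0 0")

```text
t: 26.85
tool_pos: [0.6711, 0.0049, 0.0816]
orientation: [-3.142, -0.002, 0.0]
force: [-0.4, -0.9, -0.6]
opening: 0.0005
gripper_force: 0.2
```

arm_command(increments="1 3 -10 0 0; 1 6 -18 0 0; 1 8 -24 0 0; 1 9 -28 0 0; 1 10 -31 0 0")

```text
t: 27.35
tool_pos: [0.6801, 0.0342, 0.0813]
orientation: [3.141, 0.0, -0.002]
force: [-1.4, -3.0, 0.6]
opening: 0.0007
gripper_force: 0.9
```

```bash
cat > door.py <<'E'
from h import *
import sys
s,t,r=st(); print(t,s['force'])
H=np.array([.4875,.0710])
a=snap('top',sys.argv[1]); h=cv2.cvtColor(a,cv2.COLOR_BGR2HSV); m=cv2.inRange(h,(7,150,120),(14,255,255)); m[:110]=0
v,u=np.nonzero(m); P=np.array([ray('top',x,y,.12)[:2] for x,y in zip(u,v)]); d=np.linalg.norm(P-H,axis=1); d2=P[(d<.24)&(d>.03)]; print(len(d2), np.median(np.arctan2(d2[:,1]-H[1],d2[:,0]-H[0])),d2.min(0),d2.max(0))
go([.6829,.0505,.082])
E
python3 door.py t11
```

```text
[0.68006165 0.0341618  0.08131874] [-1.40482825 -3.01944153  0.57249172]
129 -0.08229020647367204 [0.56518732 0.04910247] [0.65109438 0.07535223]
shift [  2.5 -15.5  -0.5] turn 0 q6 1.55
```

arm_command(increments="1 1 -4 0 0; 1 1 -8 0 0; 1 1 -12 0 0; 1 1 -15 0 0; 1 1 -15 0 0")

```text
t: 27.9
tool_pos: [0.6808, 0.0365, 0.0817]
orientation: [3.125, -0.009, -0.005]
force: [-9.4, -53.2, 5.3]
opening: 0.0008
gripper_force: 26.9
```

```bash
python3 door.py t12
```

```text
[0.68076204 0.03653596 0.08168793] [ -9.4050122  -53.16679295   5.31350242]
123 -0.07283196314963282 [0.56762717 0.04926372] [0.64868996 0.07547619]
shift [  2.1 -14.   -0.5] turn 0 q6 1.57
```

arm_command(increments="1 0 15 0 0; 1 0 30 0 0; 1 0 60 0 0; 1 0 60 -60 0; 1 0 60 -120 0")

```text
t: 28.45
tool_pos: [0.6801, -0.0108, 0.1802]
orientation: [-3.14, 0.0, 0.008]
force: [2.2, 1.3, 0.9]
opening: 0.0004
gripper_force: 0.0
```

arm_command(increments="1 -50 45 0 0; 1 -100 90 0 0; 1 -150 135 0 0; 1 -150 135 0 0")

```text
t: 28.85
tool_pos: [0.5321, -0.1447, 0.182]
orientation: [-3.142, -0.003, -0.002]
force: [0.1, -1.6, 0.6]
opening: 0.0006
gripper_force: 0.0
```

```bash
python3 door.py t13; python3 - <<'E'
from h import *
b=snap('scene','s13'); a=cv2.imread('pics/t13.png')
c=cv2.resize(a[105:245,140:275],None,fx=2.9,fy=2.9,interpolation=cv2.INTER_CUBIC); d=cv2.resize(b[180:345,290:430],None,fx=2.8,fy=2.8,interpolation=cv2.INTER_CUBIC)
h=max(len(c),len(d));c,d=[cv2.copyMakeBorder(i,0,h-len(i),0,0,0) for i in(c,d)];cv2.imwrite('pics/c13.png',np.hstack([c,d]))
E
```

```text
[ 0.53205684 -0.14470942  0.18195954] [ 0.10069718 -1.60285993  0.61750748]
392 -0.06255825223082431 [0.51652137 0.0471193 ] [0.71063632 0.07951196]
shift [ 156.2 -199.8   97.8] turn 0 q6 1.2
```

View pics/c13.png

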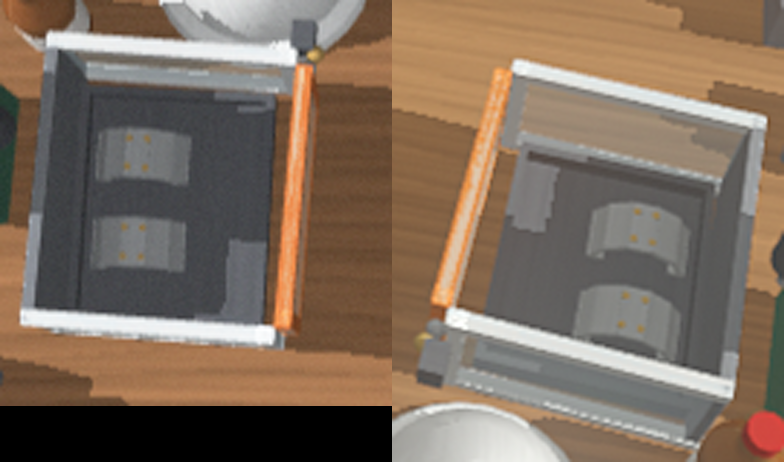

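The door is shut: it lies parallel to the back wall at crop (305,65)–(285,328) and met a hard stop at 53 N. The tray and plates are in place. Next is the far start box at top (117,243), checking clearance to the green column first.

```bash
python3 - <<'E'
from h import *
s,t,r=st()
for n,f in(('top','t13'),('scene','s13')):
    im=cv2.imread(f'pics/{f}.png'); h=cv2.cvtColor(im,cv2.COLOR_BGR2HSV)
    m=cv2.inRange(h,(0,170,90),(6,255,255))|cv2.inRange(h,(172,170,90),(179,255,255))
    for c in cv2.findContours(m,0,2)[0]:
        if cv2.contourArea(c)>60:
            (u,v),R_=cv2.minEnclosingCircle(c); print(n,'red',round(u),round(v),cv2.contourArea(c),ray(n,u,v,.109).round(3),ray(n,u,v,.102).round(3))
    g=cv2.inRange(h,(65,60,30),(90,255,255)); c=max(cv2.findContours(g,0,2)[0],key=cv2.contourArea)
    q=cv2.approxPolyDP(c,4,True)[:,0]; print(n,'col',[(p.tolist(),ray(n,*p,.25)[:2].round(3).tolist()) for p in q])
go([.432,.381,.18],1.57); go([.432,.381,.18],2.3)
E
```

```text
top red 120 302 129.0 [0.287 0.354 0.109] [0.286 0.356 0.102]
top red 110 244 134.5 [0.427 0.382 0.109] [0.427 0.384 0.102]
top red 146 98 103.0 [0.788 0.304 0.109] [0.79  0.306 0.102]
top col [([65, 113], [0.711, 0.444]), ([61, 164], [0.598, 0.448]), ([99, 178], [0.568, 0.365]), ([142, 179], [0.566, 0.271]), ([144, 153], [0.623, 0.269]), ([133, 156], [0.616, 0.292]), ([129, 168], [0.59, 0.3]), ([114, 160], [0.607, 0.333]), ([118, 123], [0.689, 0.327]), ([124, 121], [0.694, 0.314]), ([116, 115], [0.707, 0.332])]
scene red 423 335 139.5 [0.759 0.301 0.109] [0.756 0.303 0.102]
scene red 448 163 96.0 [0.291 0.352 0.109] [0.285 0.354 0.102]
scene col [([464, 234], [0.598, 0.337]), ([458, 282], [0.703, 0.324]), ([446, 296], [0.735, 0.303]), ([436, 293], [0.733, 0.285]), ([437, 282], [0.711, 0.287]), ([427, 288], [0.727, 0.269]), ([425, 314], [0.776, 0.267]), ([426, 304], [0.757, 0.268]), ([436, 302], [0.75, 0.285]), ([431, 307], [0.761, 0.277]), ([440, 312], [0.767, 0.292]), ([435, 320], [0.784, 0.284]), ([444, 322], [0.784, 0.299]), ([450, 333], [0.801, 0.309]), ([434, 333], [0.807, 0.283]), ([424, 323], [0.793, 0.266]), ([425, 316], [0.78, 0.267]), ([423, 325], [0.797, 0.264]), ([434, 333], [0.807, 0.283]), ([476, 343], [0.81, 0.351]), ([515, 311], [0.739, 0.42]), ([511, 314], [0.746, 0.412]), ([498, 297], [0.718, 0.393]), ([527, 301], [0.715, 0.442]), ([525, 264], [0.641, 0.446]), ([523, 285], [0.685, 0.438]), ([493, 243], [0.607, 0.39]), ([511, 244], [0.602, 0.424])]
shift [ -98.8 -527.9    1.1] turn -3.143 q6 1.21
shift [ -98.8 -527.9    1.1] turn -0.732 q6 1.21
```

arm_command(increments="0.2 -46 -245 0 -0.3; 0.2 -46 -245 0 -0.3; 0.2 -46 -245 0 -0.3; 0.2 -46 -245 0 -0.3; 0.2 -46 -245 0 -0.3")

```text
t: 29.45
tool_pos: [0.4867, 0.1035, 0.1823]
orientation: [-3.105, -0.472, -0.003]
force: [1.9, 0.4, -0.8]
opening: 0.0357
gripper_force: 0.0
```

```bash
python3 - <<'E'
from h import *
s,t,r=st();print(t,s['q'])
go([.429,.382,.18],2.3)
E
```

```text
[0.48674156 0.10348031 0.18227546] [ 1.05747378e-01 -1.13709606e-01  1.84656552e+00  9.38918735e-04
  1.40699129e+00  1.37493856e+00]
shift [  27.6 -283.1    2.5] turn -0.428 q6 1.37
```

arm_command(increments="0.2 14 -141 0 -0.21; 0.2 14 -141 0 -0.21; 0.2 14 -141 0 -0.21; 0.2 14 -141 0 -0.21")

```text
t: 29.85
tool_pos: [0.4571, 0.2451, 0.1822]
orientation: [-3.035, -0.803, -0.002]
force: [2.0, 0.0, 0.2]
opening: 0.068
gripper_force: 0.0
```

```bash
python3 - <<'E'
from h import *
s,t,r=st();print(t,s['q'])
go([.429,.382,.18],2.3)
E
```

```text
[0.45711085 0.24510937 0.18217311] [ 0.39163648 -0.05463621  1.79110457  0.0025067   1.40355901  1.44493866]
shift [  43.2 -132.9    2.6] turn -0.212 q6 1.44
```

arm_command(increments="0.15 43 -133 0 -0.21; 0.15 43 -133 0 -0.21; 0.15 43 -133 0 -0.21; 0.15 43 -133 0 -0.21; 0.15 43 -133 0 -0.21")

```text
t: 30.35
tool_pos: [0.4308, 0.3774, 0.1816]
orientation: [2.939, 1.111, 0.0]
force: [1.1, 0.3, 0.3]
opening: 0.0789
gripper_force: 0.0
```

```bash
python3 - <<'E'
from h import *
b=snap('scene','s14'); a=snap('top','t14')
s,t,r=st();print(t,s['opening'])
go([.429,.382,.108],2.3)
c=cv2.resize(a[190:320,70:200],None,fx=3,fy=3,interpolation=cv2.INTER_CUBIC); d=cv2.resize(b[120:270,400:530],None,fx=3,fy=3,interpolation=cv2.INTER_CUBIC)
h=max(len(c),len(d));c,d=[cv2.copyMakeBorder(i,0,h-len(i),0,0,0) for i in(c,d)];cv2.imwrite('pics/c14.png',np.hstack([c,d]))
E
```

```text
[0.43132858 0.37591894 0.18160391] 0.07889182803009308
shift [ 2.3 -6.1 73.6] turn -0.009 q6 1.48
```

View pics/c14.png

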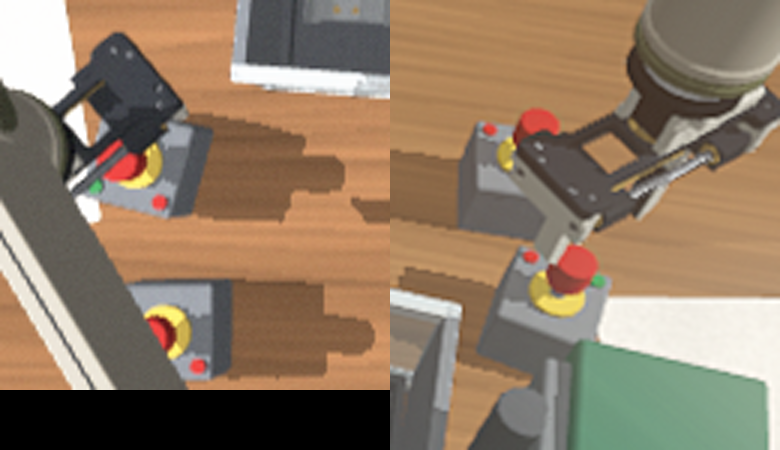

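The gripper is over the far start box, its red knob at crop right (573,265), with the finger beside it. The other box is at right (510,170). I'll descend, close and pull.

arm_command(increments="0.15 4 -5 25 0; 0.15 4 -5 45 0; 0.15 4 -5 60 0; 0.15 4 -5 70 0; 0.15 4 -5 73 0")

```text
t: 30.95
tool_pos: [0.4305, 0.3819, 0.1074]
orientation: [2.94, 1.106, -0.003]
force: [1.0, -0.4, -0.3]
opening: 0.079
gripper_force: 0.0
```

arm_command(increments="0.9 0 0 0 0; 0.9 0 0 0 0; 0.9 0 0 0 0; 0.9 0 0 0 0; 0.9 0 0 0 0", grip_force=40)

```text
t: 31.45
tool_pos: [0.4309, 0.3832, 0.1091]
orientation: [-2.939, -1.108, -0.001]
force: [-0.4, -1.2, 1.3]
opening: 0.0437
gripper_force: 0.0
```

```bash
python3 door.py t15
```

```text
[0.43087566 0.38315375 0.10909254] [-0.39239052 -1.21292     1.28872129]
304 -0.08062021095335711 [0.51652137 0.04706611] [0.71063632 0.07954349]
shift [-30.2 416.2  27. ] turn 0 q6 1.49
```

arm_command(increments="0.9 0 0 0 0; 0.9 0 0 0 0; 0.9 0 0 0 0; 0.9 0 0 0 0")

```text
t: 31.9
tool_pos: [0.4301, 0.3838, 0.1089]
orientation: [-2.938, -1.108, 0.0]
force: [-3.2, 2.9, 1.3]
opening: 0.0335
gripper_force: 40.0
```

arm_command(increments="0.9 0 0 -5 0; 0.9 0 0 -12 0; 0.9 0 0 -20 0; 0.9 0 0 -27 0; 0.9 0 0 -32 0")

```text
t: 32.4
tool_pos: [0.4298, 0.3836, 0.1394]
orientation: [-2.938, -1.108, 0.002]
force: [9.7, 16.0, -44.6]
opening: 0.0333
gripper_force: 40.0
```

arm_command(increments="0.9 0 0 0 0; 0.9 0 0 0 0; 0.9 0 0 0 0; 0.9 0 0 0 0; 0.9 0 0 0 0")

```text
t: 32.9
tool_pos: [0.4299, 0.3837, 0.1391]
orientation: [-2.938, -1.108, 0.001]
force: [1.7, 8.0, -10.6]
opening: 0.0337
gripper_force: 40.0
```

The knob is at its stop: 30 mm of travel, and the force jumped to 45 N. I'll hold a little longer and then let go.

arm_command(increments="0.9 0 0 0 0; 0.9 0 0 0 0; 0.1 0 0 0 0; 0.1 0 0 0 0; 0.1 0 0 0 0")

```text
t: 33.4
tool_pos: [0.4309, 0.3828, 0.1409]
orientation: [2.94, 1.108, 0.001]
force: [0.1, -0.4, 0.2]
opening: 0.053
gripper_force: 0.0
```

arm_command(increments="0.1 0 0 0 0; 0.1 0 0 -30 0; 0.1 0 0 -60 0; 0.1 0 0 -60 0; 0.1 0 0 -60 0")

```text
t: 33.9
tool_pos: [0.4314, 0.3833, 0.2018]
orientation: [-2.939, -1.107, -0.004]
force: [-0.5, 0.1, -1.0]
opening: 0.0836
gripper_force: 0.0
```

```bash
python3 - <<'E'
from h import *
s,t,r=st();print(t,s['opening'],s['force'])
a=cv2.imread('pics/t13.png');b=snap('top','t16'); c=snap('scene','s16'); d=cv2.imread('pics/s13.png')
for n,x,y,(u0,u1,v0,v1) in(('pen top',a,b,(150,250,120,218)),('pen scene',d,c,(300,430,200,330)),('tool tray scene',d,c,(95,165,160,230)),('tool tray top',a,b,(425,470,180,265)),('knob scene',cv2.imread('pics/scene0.png'),c,(440,480,195,245))):
    e=cv2.absdiff(x,y)[v0:v1,u0:u1].max(2); print(n,(e>40).mean().round(4))
h=cv2.cvtColor(c,cv2.COLOR_BGR2HSV)
for im in(cv2.imread('pics/scene0.png'),c):
    h=cv2.cvtColor(im,cv2.COLOR_BGR2HSV)[195:235,440:480]; m=cv2.inRange(h,(0,150,80),(6,255,255))|cv2.inRange(h,(172,150,80),(179,255,255)); v,u=np.nonzero(m); print(len(u),u.mean(),v.mean(),v.min())
h=cv2.cvtColor(c,cv2.COLOR_BGR2HSV)[160:230,95:165]; m=cv2.inRange(h,(8,60,120),(25,200,255)); m[:]=m; print('brush px in blue area',cv2.contourArea(max(cv2.findContours(m,0,2)[0],key=cv2.contourArea)))
E
python3 door.py t17
```

```text
[0.4313674  0.38327224 0.20183261] 0.08355000796906098 [-0.48520312  0.13543908 -1.03074415]
pen top 0.0021
pen scene 0.0372
tool tray scene 0.3457
tool tray top 0.2784
knob scene 0.036
153 20.313725490196077 12.686274509803921 7
135 20.607407407407408 12.785185185185185 7
brush px in blue area 4581.5
[0.43027655 0.38254024 0.1996036 ] [-0.1737998   0.21752257 -1.24401699]
309 -0.07925043642501031 [0.51652137 0.04706611] [0.71063632 0.07951196]
shift [-28.8 416.2 117.2] turn 0 q6 1.49
```

The pen, door and knob are unchanged, but the tool-tray area differs from the earlier frame, where the arm may have covered it. I'll check the brush there by mask.

```bash
python3 - <<'E'
from h import *
for n,f in(('top','t16'),('scene','s16'),('scene','s9')):
    im=cv2.imread(f'pics/{f}.png'); h=cv2.cvtColor(im,cv2.COLOR_BGR2HSV)
    m=cv2.inRange(h,(105,110,30),(128,255,255)); 
    if n=='top': m[:,:400]=0
    else: m[:,300:]=0
    c=np.vstack([k for k in cv2.findContours(m,0,2)[0] if cv2.contourArea(k)>100]); hull=cv2.convexHull(c); b=cv2.minAreaRect(c)
    print(f,'tray',ray(n,*b[0],.01)[:2].round(3),[ray(n,*p,.01)[:2].round(3).tolist() for p in cv2.boxPoints(b)])
    q=np.zeros_like(m); cv2.fillPoly(q,[hull],255); w=cv2.inRange(h,(6,40,60),(28,210,255))&cv2.erode(q,np.ones((3,3)))
    for k in cv2.findContours(cv2.morphologyEx(w,cv2.MORPH_CLOSE,np.ones((3,3))),0,2)[0]:
        if cv2.contourArea(k)>80:
            e=cv2.minAreaRect(k); B=[ray(n,*p,.036)[:2] for p in cv2.boxPoints(e)]; print('  brush',cv2.contourArea(k),ray(n,*e[0],.036)[:2].round(3),[round(float(np.linalg.norm(B[i]-B[i-1])),3) for i in(1,2)])
E
```

```text
t16 tray [ 0.49  -0.464] [[0.398, -0.412], [0.587, -0.424], [0.584, -0.517], [0.395, -0.504]]
  brush 727.0 [ 0.492 -0.455] [0.137, 0.039]
s16 tray [ 0.497 -0.467] [[0.583, -0.517], [0.366, -0.513], [0.404, -0.413], [0.612, -0.426]]
  brush 708.5 [ 0.502 -0.453] [0.148, 0.052]
s9 tray [ 0.497 -0.467] [[0.583, -0.517], [0.366, -0.513], [0.404, -0.413], [0.612, -0.426]]
  brush 714.0 [ 0.501 -0.453] [0.151, 0.052]
```

```bash
python3 -c "
from plant import robot
print(robot.close_job())"
```

```text
the job is handed in; nothing more can be done
None
```

The whole job is done and handed in, but the hand-in returned no verdict: brush in the blue tray, both plates on the bench standing in the tray, tray home, door shut, then the start knob pulled to its stop, held and sprung back.

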